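# Let the orange ball out of the organiser and ease the lid shut

### The job

Let the orange ball out for the dog's walk: press down the lever in front of its lane so that the linked lid lifts, and keep it down until the ball has rolled into the trough at the front. Then let the lever up slowly so that the lid closes gently without slamming, and take your hand away. Work only that lever: leave the ball lying in the trough, the blue ball behind its shut lid, and do not touch the balls, the lids or the things lying around.

Things in the scene. Friction and masses are not known exactly. Their poses are not given: they have to be found in the camera images.
- organiser: white plastic organiser, fixed. Origin: centre of the underside of its two-lane block: x -118 to +110 mm, y +-67.5 mm, 85 mm high in front, 118 mm at the back. A blue tilt-out bin, ajar, not used, adds y = +67 to +155 mm, 112 mm high. +x points to the back, away from the levers; +y is left seen from the levers. Lanes run along x at y = +37.5 (left) and -37.5 mm (right), balls wait at x = +32 mm, 83 mm high
- orange_ball_center (a point): centre of the orange ball, 40 mm across, 45 g or so; it starts behind the lid of one lane, either left or right, visible from above through the lid's window
- blue_ball_center (a point): centre of the blue ball, 40 mm across, behind the lid of the other lane
- left_trough (a point): where the centre of a 40 mm ball lies in the left lane's catch trough: against the organiser's front wall (82 mm high), at x = -92, y = +37.5, z = 62 mm in the organiser's frame. The lane is 48 mm wide, open above, its floor slopes 10 degrees down to here, so a freed ball rolls here by itself
- left_pad (a point): centre of the top of the left lever's black press pad, 34 mm along x, 40 along y, 6 thick; it works the left lane's lid. The lever sticks out of the organiser's front, hinged along y at x = -120, y = +37.5, z = 45 mm (organiser frame); the pad is 78 mm in front of the hinge, 63 mm above the console at rest, 32 mm lower when fully pressed; nothing lies below it
- left_lever (a joint): left lever angle, rad: 0 up at rest, 0.4 pressed fully down (hard stop). A spring pushes it up: about 3 N on the pad to start it, 5 N at the bottom, so the pad follows a rising finger; let go, it springs up at once
- left_lid (a joint): left lid angle, rad, always twice the left lever angle: 0 shut, 0.8 fully up. The ball gets out from about 0.45. Let go, the lid slams at several rad/s; eased down means under 1.5 rad/s all through the last 0.3 rad before it is shut (about 60 mm/s at the pad)
- left_lip (a point): middle of the top front edge of the left lid, a green frame 90 mm long, 46 mm wide, with a window in its top and a lip 45 mm deep at its front that holds the ball back; it is hinged at the organiser's back, 113 mm high, and runs along -x. This point is 115 mm above the console with the lid shut, about 180 mm when fully raised. Lids are not to be touched
- right_trough (a point): where the centre of a 40 mm ball lies in the right lane's catch trough: against the organiser's front wall (82 mm high), at x = -92, y = -37.5, z = 62 mm in the organiser's frame. The lane is 48 mm wide, open above, its floor slopes 10 degrees down to here, so a freed ball rolls here by itself
- right_pad (a point): centre of the top of the right lever's black press pad, 34 mm along x, 40 along y, 6 thick; it works the right lane's lid. The lever sticks out of the organiser's front, hinged along y at x = -120, y = -37.5, z = 45 mm (organiser frame); the pad is 78 mm in front of the hinge, 63 mm above the console at rest, 32 mm lower when fully pressed; nothing lies below it
- right_lever (a joint): right lever angle, rad: 0 up at rest, 0.4 pressed fully down (hard stop). A spring pushes it up: about 3 N on the pad to start it, 5 N at the bottom, so the pad follows a rising finger; let go, it springs up at once
- right_lid (a joint): right lid angle, rad, always twice the right lever angle: 0 shut, 0.8 fully up. The ball gets out from about 0.45. Let go, the lid slams at several rad/s; eased down means under 1.5 rad/s all through the last 0.3 rad before it is shut (about 60 mm/s at the pad)
- right_lip (a point): middle of the top front edge of the right lid, a green frame 90 mm long, 46 mm wide, with a window in its top and a lip 45 mm deep at its front that holds the ball back; it is hinged at the organiser's back, 113 mm high, and runs along -x. This point is 115 mm above the console with the lid shut, about 180 mm when fully raised. Lids are not to be touched
- key_bowl: hammered steel key bowl, 128 mm wide, 48 mm high; origin at the centre of its underside, loose on the console, a bystander
- glasses_case: black sunglasses case, 165 x 66 x 46 mm high; origin at the centre of its underside, loose on the console, a bystander
- brass_key: loose brass key, 60 x 26 x 4 mm; origin at the centre of its underside, loose on the console, a bystander
- steel_key: loose steel key, 60 x 26 x 4 mm; origin at the centre of its underside, loose on the console, a bystander
- dog_figurine: white ceramic dog on a small plinth, 62 x 36 mm, 80 mm high; it topples easily; origin at the centre of its underside, loose on the console, a bystander
- whistle: yellow plastic whistle, 50 x 18 x 24 mm high; origin at the centre of its underside, loose on the console, a bystander
- orange_ball: the orange ball: its body origin lies on its surface and turns as it rolls, so use its centre point instead
- blue_ball: the blue ball: its body origin lies on its surface and turns as it rolls, so use its centre point instead
Things that resemble listed ones, but are neither listed nor needed, are in the scene too. Of the things shaped like the orange_ball, the orange one is meant.

How it is judged:
On the way, in this order (a step that is already met when the one before it is completed fails the run):
1. the lid over the orange ball is raised by its lever (((y of orange_ball_center in the frame of organiser above 0 m and value of joint left_lid above 0.25 rad) or (y of orange_ball_center in the frame of organiser below 0 m and value of joint right_lid above 0.25 rad))).
2. the orange ball has rolled into the trough while its lid is still held up (over 0.35 rad) (((y of orange_ball_center in the frame of organiser above 0 m and value of joint left_lid above 0.35 rad and x of orange_ball_center in the frame of organiser between -0.105 and -0.08 m and z of orange_ball_center in the frame of organiser between 0.045 and 0.075 m) or (y of orange_ball_center in the frame of organiser below 0 m and value of joint right_lid above 0.35 rad and x of orange_ball_center in the frame of organiser between -0.105 and -0.08 m and z of orange_ball_center in the frame of organiser between 0.045 and 0.075 m))), for 0.2 s.
At the end, for the whole second after the job is handed in: the orange ball lies at rest (under 0.03 m/s) in the trough at the front of its lane (centre 80 to 105 mm in front of the organiser's origin, 45 to 75 mm high), both lids are shut (under 0.04 rad) and both levers up (under 0.03 rad), and the blue ball is within 12 mm of where it started (x of orange_ball_center in the frame of organiser between -0.105 and -0.08 m and z of orange_ball_center in the frame of organiser between 0.045 and 0.075 m and linear speed of orange_ball below 0.03 m/s and value of joint each of left_lid, right_lid below 0.04 rad and value of joint each of left_lever, right_lever below 0.03 rad and distance of blue_ball_center from where it was at the start of the episode below 0.012 m); the robot touches nothing.
It fails at once if a lid slams: faster than 1.5 rad/s downwards in the last 0.3 rad before it is shut ((value of joint left_lid below 0.3 rad and velocity of joint left_lid below -1.5 rad/s) or (value of joint right_lid below 0.3 rad and velocity of joint right_lid below -1.5 rad/s)).
It fails at once if the lid over the blue ball is raised by more than 0.12 rad ((y of orange_ball_center in the frame of organiser above 0 m and value of joint right_lid above 0.12 rad) or (y of orange_ball_center in the frame of organiser below 0 m and value of joint left_lid above 0.12 rad)).
It fails at once if the robot touches a ball or a lid (contact force between any of the fingers, the arm and orange_ball above 0.3 N or contact force between any of the fingers, the arm and blue_ball above 0.3 N or contact force between any of the fingers, the arm and left_lid above 0.3 N or contact force between any of the fingers, the arm and right_lid above 0.3 N).
It fails at once if a ball is lifted, or the blue ball leaves its place (distance of blue_ball_center from where it was at the start of the episode above 0.012 m or height (world z) of any of orange_ball_center, blue_ball_center above 0.12 m).
It fails at once if a bystander is shifted by more than 12 mm or the dog figurine is tipped (distance of any of key_bowl, glasses_case, brass_key, steel_key, dog_figurine, whistle from where it was at the start of the episode above 0.012 m or angle between dog_figurine's own z axis and vertical above 0.3 rad).
It also fails if it takes over 38 s, if anything falls off the work surface, if the arm or the gripper's body presses on something with over 40 N, if the wrist force passes 120 N, or if a joint passes its speed limit or range.

### The arm

A 7-joint arm with a two-finger parallel gripper is mounted at the origin on the work surface. World frame = base frame: x ahead of the robot, y to its left, z up, the work surface at z = 0. Lengths are in m, angles in rad, forces in N, time in s.
With the tool pointing down it reaches from about 0.35 to 0.775 m from the base axis. Payload 3.1 kg.
Tool frame: the origin (TCP) lies midway between the tips of the shut fingers; the grasp point (between the pads) lies 19 mm behind it (robot.grip_point_offset is the distance from the TCP to the grasp point, in m); z points along the fingers, y is the direction in which the jaws open and shut (so a half turn about z gives the same grasp; the last joint's range is limited). The gripper opens to 85 mm and grips with 20 to 120 N. Pads are 22 mm wide; open, the fingers measure 114 mm over their backs; the gripper's body (76 mm by 85 mm) begins 54 mm behind the grasp point. The pads swing forward as they close: fully open they stand 13 mm farther back than shut.
Start: joints at [1.268, 0.311, 0.014, 1.512, -0.004, 1.319, -0.027], TCP at [0.142, -0.531, 0.195] pointing down, gripper open.
Joint ranges: [-2.7, 2.7], [-0.3, 1.91], [-1.27, 1.3], [0.12, 2.57], [-1.44, 4.58], [0.2, 2.03], [-3.05, 3.05]. Speed limits (rad/s): [2.79, 2.79, 3.14, 3.14, 3.14, 3.14, 3.14].

### API

Orientations are given as a rotation vector (axis times angle).
In Python, from rig import sensors, imaging, robot gives the robot as it stands.
- The arm moves only by the tool move_arm, never from a script. Its argument "steps" is a list of rows, each a list of 5 numbers: the shift along the world's x, y, z normalised to -1 to 1, where 1 is 0.025 m, then the turn about the world's z normalised to -1 to 1, where 1 is 0.15 rad, then the opening, from 0 (shut) to 1 (fully open). In form: [[tx, ty, tz, yaw, jaw], ...]. A call has 1 to 20 rows; each row shifts and turns the commanded pose from where the row before left it; what a row does not reach is not made up. A row lasts 1/10 s, in which the tool goes at most 50 mm and 8.59 degrees, less where a joint would pass 70% of its speed; a pose out of reach is approached as far as the arm can. A call with a number of a shift or a turn outside -1 to 1 is refused whole. A call with a gripper value outside its range is refused whole. The fingers move at their own pace and stop on an object; "squeeze" is the grip in N (left out, the last holds). Time passes only in rows, so rows that do not move let the fingers close. It gives the time, the measured TCP pose, the force and the opening at its end, in the units of the state.
- sensors.state(): the state, without advancing time (a new reading comes with each control period).
- imaging.camera(name): name is "side" or "top"; returns a dict with "image" (420x560x3 uint8, blue, green, red), "fovy" (degrees; the focal length in pixels is half the picture's height over the tangent of half this angle, whatever the lens; pixels are square), "cx", "cy" (the principal point, pixels), "xyz" and "attitude" of the camera in the world. Camera axes: x right, y down, z forward; pixel columns grow to the right and rows downward; lengths in m; the calibration is good to about 2 mm. A picture is of the moment at which its call begins. There is no depth.
- robot.close_job(): hands the job in, once; it reports no verdict.
The state is a dict: "time": time; "q": joint angles; "joint_velocities": joint speeds; "joint_torque": joint torques, N m; "tcp_pos": TCP position; "orientation": TCP orientation; "wrist_force": force on the tool from outside, world axes, zero at the start; "torque": the same for the moment, N m; "finger_gap": finger opening in m.
Only numpy, scipy, OpenCV 4.12 (cv2) and the standard library are available. Lean on these libraries where they do the work, as an engineer would, in place of code of your own. Each camera call takes 0.05 s, during which the arm holds its last target. There are 200 camera calls.

## Working session

There is one attempt and no reset: what is moved stays moved. The work goes in short steps, Python scripts to look and compute and a tool call to move; the robot and the scene stay as the last step left them, time stands still between calls to the robot, and variables do not carry over. Pictures are saved under pics/ and viewed, about 8 in all and at most 12, crops included, and the job is handed in when it is done.

Besides the shell and the picture viewer there is one more tool, called after "Emit:" by a JSON object that holds its "api" and its "payload", one argument or row to a line. move_arm: Moves the arm, as the interface text tells. Scaled input: -1 to 1 covers 0.025 m each way for a shift and 0.15 rad each way for a turn. Its arguments: {"type":"object","properties":{"steps":{"type":"array"},"squeeze":{"type":"number"}},"required":["steps"]}

```bash
mkdir -p pics && cat > h.py <<'E'
import numpy as np, cv2
from scipy.spatial.transform import Rotation as R
from rig import sensors, imaging, robot
def cam(n):
    c=imaging.camera(n); c['f']=210/np.tan(np.radians(c['fovy'])/2)
    a=np.array(c['attitude'],float); c['R']=a if a.shape==(3,3) else R.from_rotvec(a).as_matrix(); c['p']=np.array(c['xyz']); return c
def ray(c,u,v,z):
    d=c['R']@np.array([(u-c['cx'])/c['f'],(v-c['cy'])/c['f'],1]); return c['p']+d*(z-c['p'][2])/d[2]
def proj(c,P):
    q=c['R'].T@(np.array(P)-c['p']); return c['cx']+c['f']*q[0]/q[2],c['cy']+c['f']*q[1]/q[2]
E
python3 - <<'E'
from h import *
for n in('top','side'):
    c=cam(n); print(n,c['fovy'],c['cx'],c['cy'],c['xyz'],c['attitude'])
    cv2.imwrite(f'pics/{n}0.png',c['image'])
print(sensors.state())
E
```

```text
top 57.30730415533737 278.5371065154844 209.81014341916142 [ 0.52846102 -0.01868343  0.91072681] [-2.1477478   2.18186698 -0.09126024]
side 56.94295567906574 282.9485519137382 203.7145658373073 [ 0.2120529  -0.60329982  0.52823238] [-2.04905096  0.63602964 -0.36604096]
{'time': 0.1, 'q': array([ 1.26830492,  0.31166103,  0.01399703,  1.51288835, -0.00440366,
        1.3192198 , -0.02718279]), 'joint_velocities': array([ 0.00126051, -0.00099324, -0.00014507, -0.0044099 , -0.00094581,
       -0.0011351 , -0.00146787]), 'joint_torque': array([ 1.10897698e-03, -3.80851936e+01,  1.46922776e-01, -2.31238407e+01,
        1.23397820e-02,  8.12805461e-03, -1.67805285e-05]), 'tcp_pos': array([ 0.14163487, -0.53069052,  0.19422476]), 'orientation': array([-3.11280754e+00, -4.08353889e-01,  5.74016388e-04]), 'wrist_force': array([ 0.29121934, -0.16553185, -0.09264345]), 'torque': array([0.02314617, 0.00643217, 0.00975725]), 'finger_gap': 0.08512060050622103}
```

View pics/top0.png

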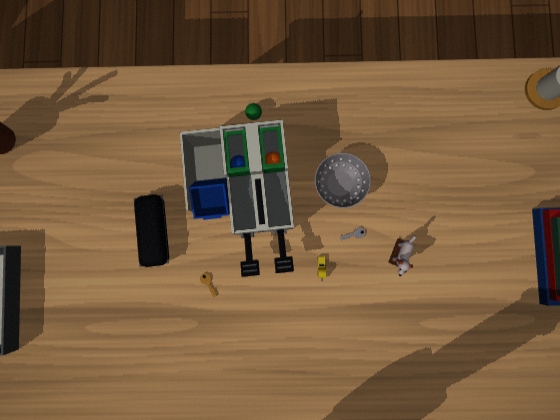

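View pics/side0.png

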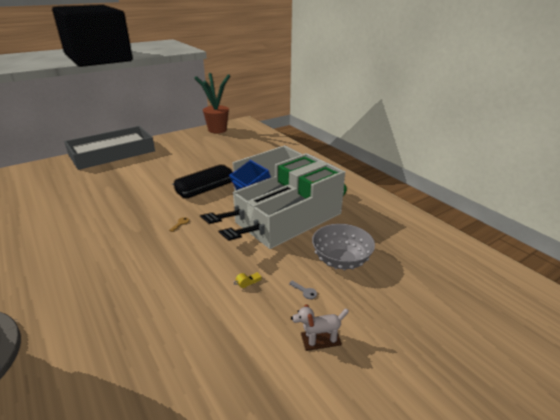

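```bash
python3 - <<'E'
from h import *
c=cam('top'); im=c['image']
hsv=cv2.cvtColor(im,cv2.COLOR_BGR2HSV)
def cen(m,box):
    x0,y0,x1,y1=box; k=np.zeros_like(m); k[y0:y1,x0:x1]=m[y0:y1,x0:x1]
    n,l,s,ce=cv2.connectedComponentsWithStats(k); i=1+np.argmax(s[1:,4]); return ce[i],s[i]
dark=(im.max(2)<45).astype(np.uint8)
org=cv2.inRange(hsv,(3,150,80),(16,255,255)); blu=cv2.inRange(hsv,(105,150,50),(130,255,255))
for n,m,b,z in(('Lpad',dark,(235,261,262,280),.063),('Rpad',dark,(270,256,298,276),.063),('orange',org,(258,130,285,172),.083),('blue',blu,(226,130,248,172),.083)):
    p,s=cen(m,b); print(n,p,s,ray(c,*p,z))
# organiser front corners (82 mm)
for uv in((233,233),(293,227)): print(uv,ray(c,*uv,.084))
cr=im[110:290,170:340]; cv2.imwrite('pics/crop.png',cv2.resize(cr,None,fx=3.3,fy=3.3,interpolation=cv2.INTER_CUBIC))
E
```

```text
Lpad [249.51948052 267.94805195] [241 261  18  16 231] [0.48499805 0.05750813 0.063     ]
Rpad [283.53877551 264.08163265] [275 256  19  17 245] [ 0.49230047 -0.01700082  0.063     ]
orange [272.49242424 158.0530303 ] [266 152  14  12 132] [0.72399853 0.00342284 0.083     ]
blue [237.44525547 161.41605839] [231 155  14  13 137] [0.71790108 0.08045698 0.083     ]
(233, 233) [0.56107052 0.0906457  0.084     ]
(293, 227) [ 0.5719471  -0.03868217  0.084     ]
```

View pics/crop.png

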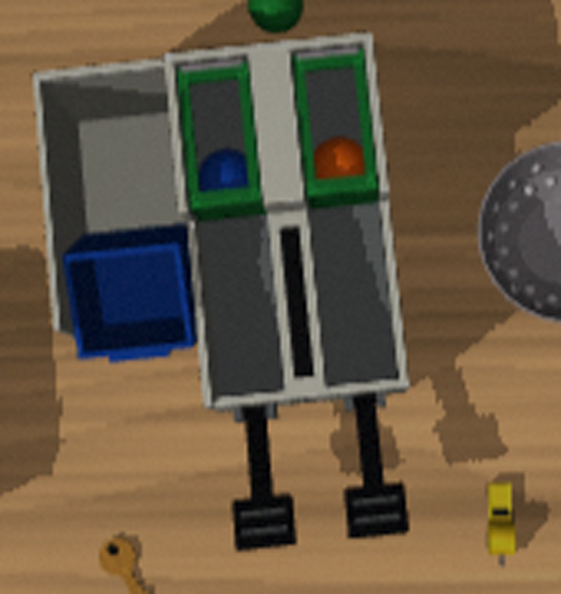

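The crop confirms it. The candidates are orange at (272,158) in the right lane, blue at (237,161) in the left lane, and an unlisted green ball behind the organiser at (253,111). The orange one is meant, so I'll work the right lever, whose pad is at (284,264), about (0.492, -0.017, 0.063).

Emit:
{"api": "move_arm", "payload": {
  "steps": [
    [0.7,1,0,-0.06,0],
    [0.7,1,0,-0.06,0],
    [0.7,1,0,-0.06,0],
    [0.7,1,0,-0.06,0],
    [0.7,1,0,-0.06,0],
    [0.7,1,0,-0.06,0],
    [0.7,1,0,-0.06,0],
    [0.7,1,0,-0.06,0],
    [0.7,1,0,-0.06,0],
    [0.7,1,0,-0.06,0],
    [0.7,1,0,-0.06,0],
    [0.7,1,0,-0.06,0],
    [0.7,1,0,-0.06,0],
    [0.7,1,0,-0.06,0],
    [0.7,1,0,-0.06,0],
    [0.7,1,0,-0.06,0],
    [0.7,1,0,-0.06,0],
    [0.7,1,0,-0.06,0],
    [0.7,1,0,-0.06,0],
    [0.7,0.9,0,0,0]
  ]
}}

```text
time: 2.15
tcp_pos: [0.4921, -0.0325, 0.1949]
orientation: [-3.138, -0.142, 0.001]
wrist_force: [0.5, -0.8, -0.1]
finger_gap: 0.0001
```

Emit:
{"api": "move_arm", "payload": {
  "steps": [
    [0,0.3,-0.8,0,0],
    [0,0.3,-0.8,0,0],
    [0,0,-0.8,0,0],
    [0,0,-0.8,0,0],
    [0,0,-0.8,0,0],
    [0,0,0,0,0]
  ]
}}

```text
time: 2.75
tcp_pos: [0.4887, -0.0191, 0.0923]
orientation: [-3.138, -0.141, 0.011]
wrist_force: [0.2, 0.0, -0.0]
finger_gap: 0.0
```

```bash
python3 - <<'E'
from h import *
s=sensors.state(); print(s['tcp_pos'],s['wrist_force'])
t=cam('top'); c=cam('side')
print('tcp proj top',proj(t,s['tcp_pos']),'side',proj(c,s['tcp_pos']),'pad side',proj(c,(.492,-.017,.063)))
a=cv2.resize(t['image'][130:310,220:350],(400,554)); b=cv2.resize(c['image'][130:270,180:360],(400,311))
o=np.zeros((554,800,3),np.uint8); o[:,:400]=a; o[:311,400:]=b
cv2.imwrite('pics/c1.png',o)
E
```

```text
[ 0.48874394 -0.01910347  0.09232757] [ 0.22651577  0.00330975 -0.02449621]
tcp proj top (np.float64(284.54531819588664), np.float64(266.3672381679545)) side (np.float64(228.08413039838598), np.float64(221.5297915605664)) pad side (np.float64(229.9717981238739), np.float64(232.43682248278424))
```

View pics/c1.png

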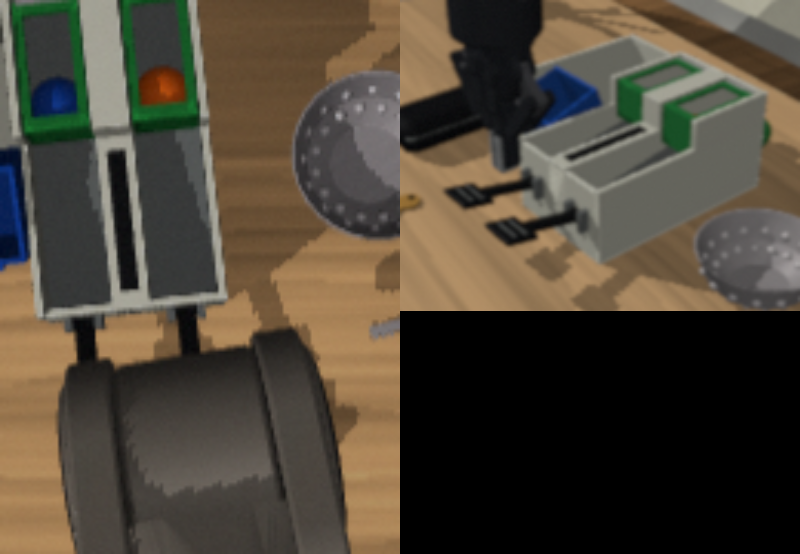

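The pad sits where I expected, at about (230,233) in the side view. The finger tip appears at about (228,205), though, which is 16 px above where the reported TCP projects. I'll check that before pressing.

```bash
python3 - <<'E'
from h import *
s=sensors.state(); print(s['tcp_pos'],R.from_rotvec(s['orientation']).as_matrix()[:,2].round(3),s['finger_gap'])
c=cam('side'); p=s['tcp_pos']
im=cv2.convertScaleAbs(c['image'],alpha=1.8,beta=15)[140:260,180:300]
im=cv2.resize(im,(600,600),interpolation=cv2.INTER_NEAREST)
for z,col in((0,(0,0,255)),(.03,(0,255,0)),(.073,(255,0,255))):
    u,v=proj(c,p+[0,0,z]); print(z,u,v); cv2.circle(im,(int((u-180)*5),int((v-140)*5)),5,col,1)
cv2.imwrite('pics/c2.png',im)
E
```

```text
[ 0.49166648 -0.01891523  0.09521716] [-0.001  0.    -1.   ] -0.00010049844610849171
0 229.25090530051094 219.8220880708379
0.03 228.25810637922325 207.0699329206367
0.073 226.76068560930972 187.83608649551812
```

View pics/c2.png

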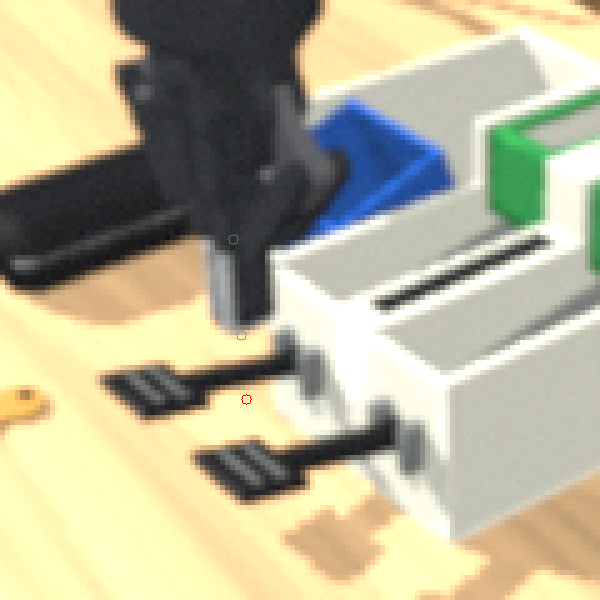

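The wrist axis lines up in both views, so the tip seems to sit about 30 mm higher than the TCP reading says. I'll go down gently to just above the pad, still clear whichever height is right, and look again.

Emit:
{"api": "move_arm", "payload": {
  "steps": [
    [0,0.1,-0.4,0,0],
    [0,0,-0.4,0,0],
    [0,0,0,0,0],
    [0,0,0,0,0]
  ]
}}

```text
time: 3.3
tcp_pos: [0.4915, -0.0164, 0.0748]
orientation: [-3.138, -0.141, 0.001]
wrist_force: [0.1, 0.1, 0.1]
finger_gap: 0.0001
```

```bash
python3 - <<'E'
from h import *
s=sensors.state(); print(s['tcp_pos'],s['wrist_force'])
c=cam('side'); p=s['tcp_pos']
im=cv2.convertScaleAbs(c['image'],alpha=1.8,beta=15)[140:260,180:300]
im=cv2.resize(im,(600,600),interpolation=cv2.INTER_NEAREST)
for z,col in((0,(0,0,255)),(.03,(0,255,0)),(.073,(255,0,255))):
    u,v=proj(c,p+[0,0,z]); print(z,u,v); cv2.circle(im,(int((u-180)*5),int((v-140)*5)),5,col,1)
cv2.imwrite('pics/c3.png',im)
E
```

```text
[ 0.49148046 -0.01640731  0.07483439] [0.13677696 0.06928383 0.13162838]
0 229.23276247359956 227.62882763782795
0.03 228.25556922374238 215.2420285801945
0.073 226.7829006023553 196.57463572389898
```

View pics/c3.png

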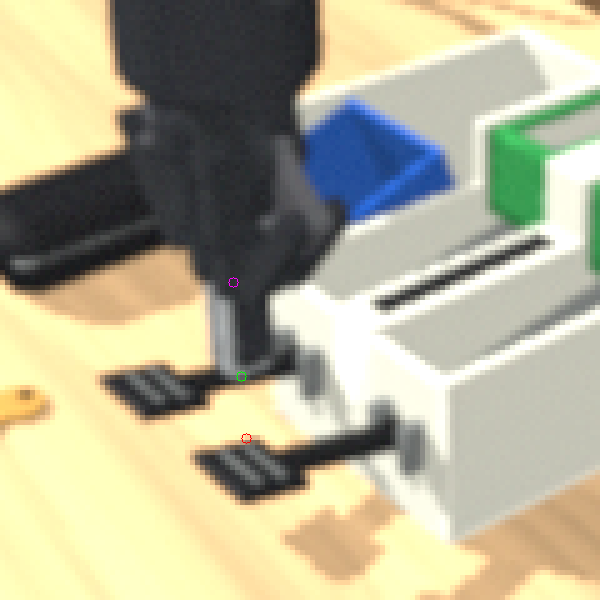

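Emit:
{"api": "move_arm", "payload": {
  "steps": [
    [0,0,-0.2,0,0],
    [0,0,-0.2,0,0],
    [0,0,-0.2,0,0],
    [0,0,0,0,0],
    [0,0,0,0,0]
  ]
}}

```text
time: 3.85
tcp_pos: [0.4917, -0.0164, 0.06]
orientation: [-3.138, -0.141, 0.001]
wrist_force: [0.7, 0.1, 0.0]
finger_gap: -0.0001
```

Emit:
{"api": "move_arm", "payload": {
  "steps": [
    [0,0,-0.2,0,0],
    [0,0,-0.2,0,0],
    [0,0,-0.2,0,0],
    [0,0,0,0,0],
    [0,0,0,0,0]
  ]
}}

```text
time: 4.35
tcp_pos: [0.4917, -0.0164, 0.045]
orientation: [-3.138, -0.141, 0.001]
wrist_force: [-0.2, -0.2, 0.8]
finger_gap: -0.0
```

```bash
python3 - <<'E'
from h import *
s=sensors.state(); print(s['tcp_pos'],s['wrist_force'])
c=cam('side'); p=s['tcp_pos']
im=cv2.convertScaleAbs(c['image'],alpha=1.8,beta=15)[140:260,180:300]
im=cv2.resize(im,(600,600),interpolation=cv2.INTER_NEAREST)
for z,col in((0,(0,0,255)),(.03,(0,255,0))):
    u,v=proj(c,p+[0,0,z]); print(z,u,v); cv2.circle(im,(int((u-180)*5),int((v-140)*5)),5,col,1)
cv2.imwrite('pics/c4.png',im)
E
```

```text
[ 0.4916684  -0.01637301  0.0449547 ] [-0.17150528 -0.15570807  0.77315869]
0 230.24073170324485 239.44159732170255
0.03 229.30350132714062 227.54198637085207
```

View pics/c4.png

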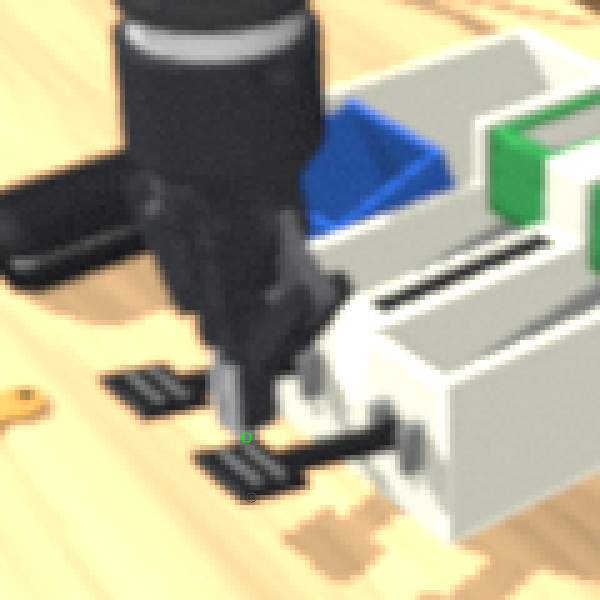

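The tip now sits just above the right pad, and the marker 30 mm above the TCP stays on it. So the fingers end about 30 mm short of the reported TCP, and contact should come at a TCP height of about 0.033.

Emit:
{"api": "move_arm", "payload": {
  "steps": [
    [0,0,-0.2,0,0],
    [0,0,-0.2,0,0],
    [0,0,-0.2,0,0],
    [0,0,-0.1,0,0],
    [0,0,0,0,0]
  ]
}}

```text
time: 4.9
tcp_pos: [0.4913, -0.0165, 0.0273]
orientation: [3.138, 0.141, -0.002]
wrist_force: [-1.1, -0.4, 1.9]
finger_gap: -0.0001
```

Emit:
{"api": "move_arm", "payload": {
  "steps": [
    [0,0,-0.1,0,0],
    [0,0,-0.1,0,0],
    [0,0,0,0,0]
  ]
}}

```text
time: 5.2
tcp_pos: [0.4915, -0.0164, 0.0224]
orientation: [-3.138, -0.141, 0.001]
wrist_force: [-0.1, -0.9, 2.1]
finger_gap: -0.0
```

```bash
python3 - <<'E'
from h import *
s=sensors.state(); print(s['tcp_pos'],s['wrist_force'],s['torque'])
E
```

```text
[ 0.49152732 -0.01643257  0.02235814] [-0.14511122 -0.87370104  2.10435983] [-0.01256561  0.29685829 -0.01192162]
```

Emit:
{"api": "move_arm", "payload": {
  "steps": [
    [0,0,-0.15,0,0],
    [0,0,-0.15,0,0],
    [0,0,-0.15,0,0],
    [0,0,0,0,0]
  ]
}}

```text
time: 5.6
tcp_pos: [0.4913, -0.0165, 0.0108]
orientation: [-3.138, -0.141, 0.002]
wrist_force: [-2.9, 0.1, 5.7]
finger_gap: -0.0002
```

```bash
python3 - <<'E'
from h import *
s=sensors.state(); print(s['tcp_pos'],s['wrist_force'])
c=cam('side'); t=cam('top')
b=cv2.resize(cv2.convertScaleAbs(c['image'],alpha=1.8,beta=15)[130:250,190:350],(500,375)); a=cv2.resize(cv2.convertScaleAbs(t['image'],alpha=1.5)[110:250,220:310],(300,467))
o=np.zeros((467,800,3),np.uint8); o[:375,:500]=b; o[:,500:]=a; cv2.imwrite('pics/c5.png',o)
E
```

```text
[ 0.49129657 -0.01645402  0.01078507] [-2.892191    0.11456423  5.70167425]
```

View pics/c5.png

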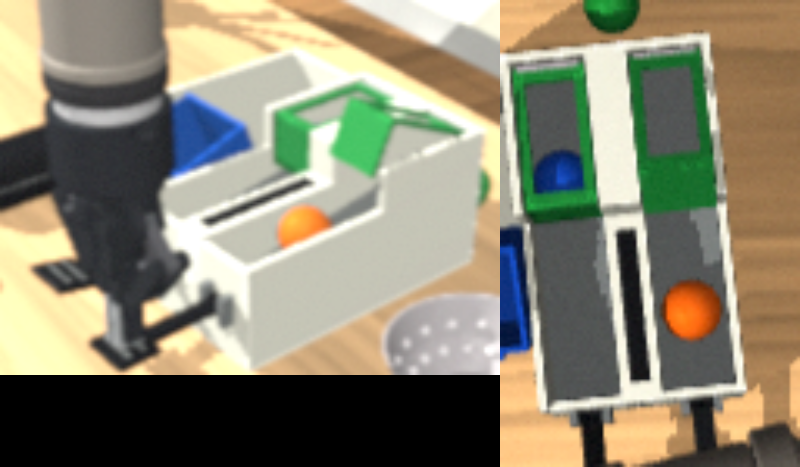

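The right lid is up, and the orange ball is out and rolling down the lane. I'll hold the lever down until it settles.

Emit:
{"api": "move_arm", "payload": {
  "steps": [
    [0,0,0,0,0],
    [0,0,0,0,0],
    [0,0,0,0,0],
    [0,0,0,0,0],
    [0,0,0,0,0],
    [0,0,0,0,0],
    [0,0,0,0,0],
    [0,0,0,0,0],
    [0,0,0,0,0],
    [0,0,0,0,0],
    [0,0,0,0,0],
    [0,0,0,0,0],
    [0,0,0,0,0],
    [0,0,0,0,0],
    [0,0,0,0,0],
    [0,0,0,0,0],
    [0,0,0,0,0],
    [0,0,0,0,0],
    [0,0,0,0,0],
    [0,0,0,0,0]
  ]
}}

```text
time: 7.7
tcp_pos: [0.4919, -0.0164, 0.0115]
orientation: [3.138, 0.141, 0.0]
wrist_force: [-4.1, 0.5, 4.4]
finger_gap: 0.0002
```

```bash
cat > ball.py <<'E'
from h import *
s=sensors.state(); print(s['time'],s['tcp_pos'],s['wrist_force'])
yaw=0.088; ex=np.array([np.cos(yaw),np.sin(yaw)]); pad=np.array([.492,-.017])
for _ in range(2):
    t=cam('top'); h=cv2.cvtColor(t['image'],cv2.COLOR_BGR2HSV); m=cv2.inRange(h,(3,150,80),(16,255,255)); m[:,:220]=0; m[:,310:]=0; m[:120]=0; m[240:]=0
    n,l,st,ce=cv2.connectedComponentsWithStats(m); i=1+np.argmax(st[1:,4]); p=ray(t,*ce[i],.065); print(ce[i],st[i,4],p,'organiser x',ex@(p[:2]-pad)-.198)
cv2.imwrite('pics/last.png',np.hstack([cv2.resize(t['image'][110:290,220:350],(400,554)),cv2.resize(cam('side')['image'][120:280,180:296],(400,554))]))
E
python3 ball.py
```

```text
7.7 [ 0.49192678 -0.01640149  0.01147725] [-4.07138055  0.47263907  4.37534526]
[278.96601942 217.26213592] 206 [ 0.59493427 -0.00858659  0.065     ] organiser x -0.09472460883152106
[278.89215686 217.2254902 ] 204 [ 0.59501802 -0.0084248   0.065     ] organiser x -0.09462696796483319
```

The ball is at rest in the trough, at organiser x of about -0.095. Now I'll ease the lever up at about 12 mm/s.

Emit:
{"api": "move_arm", "payload": {
  "steps": [
    [0,0,0.05,0,0],
    [0,0,0.05,0,0],
    [0,0,0.05,0,0],
    [0,0,0.05,0,0],
    [0,0,0.05,0,0],
    [0,0,0.05,0,0],
    [0,0,0.05,0,0],
    [0,0,0.05,0,0],
    [0,0,0.05,0,0],
    [0,0,0.05,0,0],
    [0,0,0.05,0,0],
    [0,0,0.05,0,0],
    [0,0,0.05,0,0],
    [0,0,0.05,0,0],
    [0,0,0.05,0,0],
    [0,0,0.05,0,0],
    [0,0,0.05,0,0],
    [0,0,0.05,0,0],
    [0,0,0.05,0,0],
    [0,0,0.05,0,0]
  ]
}}

```text
time: 9.85
tcp_pos: [0.4916, -0.0165, 0.0365]
orientation: [3.138, 0.141, -0.001]
wrist_force: [-0.3, 0.1, -0.7]
finger_gap: 0.0003
```

Emit:
{"api": "move_arm", "payload": {
  "steps": [
    [0,0,0.05,0,0],
    [0,0,0.05,0,0],
    [0,0,0.05,0,0],
    [0,0,0.05,0,0],
    [0,0,0.05,0,0],
    [0,0,0.05,0,0],
    [0,0,0.05,0,0],
    [0,0,0.05,0,0],
    [0,0,0.1,0,0],
    [0,0,0.2,0,0],
    [0,0,0.4,0,0],
    [0,0,0.6,0,0],
    [0,0,0.6,0,0],
    [0,0,0.6,0,0],
    [-0.5,0,0.6,0,0],
    [-0.5,0,0.6,0,0],
    [-0.5,0,0.6,0,0],
    [-0.5,0,0.6,0,0],
    [0,0,0,0,0],
    [0,0,0,0,0]
  ]
}}

```text
time: 11.85
tcp_pos: [0.4425, -0.0165, 0.1696]
orientation: [3.138, 0.141, 0.003]
wrist_force: [-0.1, -0.3, 0.0]
finger_gap: -0.0
```

```bash
python3 ball.py
```

```text
11.85 [ 0.4424543  -0.01649261  0.16957087] [-0.14635042 -0.33814417  0.00980358]
[278.88942308 217.25480769] 208 [ 0.59495323 -0.00841778  0.065     ] organiser x -0.09469089116522969
[278.85365854 217.23414634] 205 [ 0.59500023 -0.00833954  0.065     ] organiser x -0.09463718955641962
```

View pics/last.png

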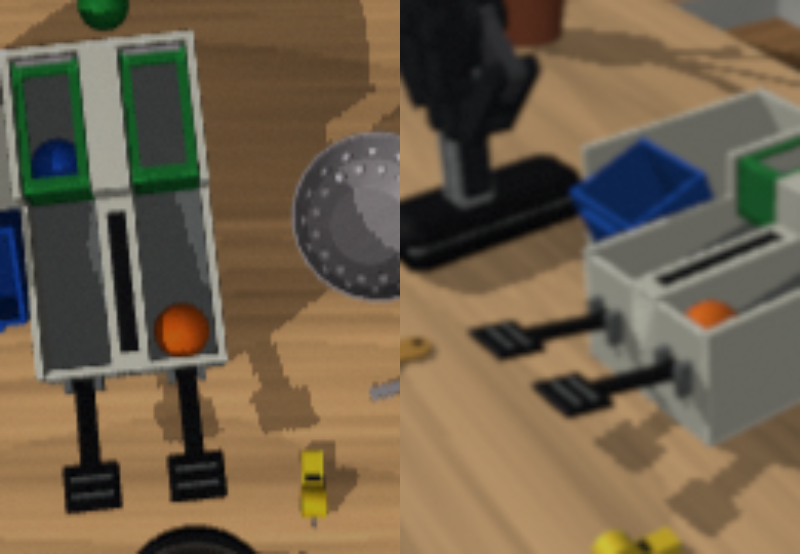

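Both lids are shut and both levers up. The orange ball rests in the right trough, the blue ball is in its place, and the hand is clear.

```bash
python3 -c "
from rig import robot; print(robot.close_job())"
```

```text
the job is handed in; nothing more can be done
None
```

The orange ball was in the right lane. I pressed only the right lever, held it about 2 s until the ball settled, eased it up at about 12 mm/s, moved the hand away and handed the job in at about 12 s; no verdict was reported.

**Last checks:**
- The orange ball was still in the trough, at organiser x of about -0.095 m in repeated readings.
- In the last pictures, both lids looked shut, both levers looked up and the blue ball was in its place.
- The wrist force was about 0, so the hand was touching nothing.
- I saw no sign that any bystander moved, but I did not measure them. I also did not measure the lid angle or its closing speed; the slow release rate is what kept it gentle.

**Disagreement:** The shut finger tips appeared about 30 mm higher in the side camera than the reported TCP. Contact on the pad also came about 30 mm lower in TCP height than expected. I worked from the camera and the force reading instead, and never found the cause.

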